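# Knock the bench dog flush and hold an enclosure in the drilling corner

### The arm

A 6-joint arm with a two-finger parallel gripper is mounted at the origin on a cart in front of the work surface, level with it; the furniture and walls round the work are solid. World frame = base frame: x ahead of the robot, y to its left, z up, the work surface at z = 0. Lengths are in m, angles in rad, forces in N, time in s.
With the tool pointing down it reaches from about 0.25 to 0.725 m from the base axis. Payload 4 kg.
Tool frame: the origin (TCP) lies between the finger pads; the fingertips stand 17 mm ahead of it and the grasp point (between the pads) lies 2 mm behind it (finger_overhang is the distance from the TCP to the fingertips, in m); z points along the fingers, y is the line along which they close (so a half turn about z gives the same grasp; the last joint's range is limited). The gripper opens to 85 mm and grips with 20 to 120 N. Pads are 22 mm wide; open, the fingers measure 114 mm over their backs; the gripper's body (76 mm by 85 mm) begins 54 mm behind the grasp point. The pads swing forward as they close: fully open they stand 13 mm farther back than shut.
Start: joints at [1.154, 0.241, 0.005, 1.335, 0, 1.571], TCP at [0.202, 0.457, 0.248] pointing down, gripper open.
Joint ranges: [-2.72, 2.72], [-1.05, 1.87], [-1.09, 1.28], [-1.99, 2.15], [-1.42, 1.44], [-3.14, 3.14]. Speed limits (rad/s): [2.79, 2.79, 3.14, 3.14, 3.14, 3.14].

### API

Orientations are given as a 3x3 rotation matrix whose columns are the frame's x, y, z axes.
In Python, from station import * gives the robot as it stands.
- The arm moves only by the tool arm_command, never from a script. Its argument "steps" is a list of rows, each a list of 7 numbers: the shift along the tool's x, y, z in mm, then the turn, a rotation vector about the tool's x, y, z in degrees, then the opening, from 0 (shut) to 1 (fully open). A call has 1 to 20 rows; each row is the pose to reach, as a shift and turn from the pose commanded when the call began, along the tool's axes at that moment; what a row does not reach only later rows make up. A row lasts 1/8 s, in which the tool goes at most 62.5 mm and 10.7 degrees, less where a joint would pass 70% of its speed; a pose out of reach is approached as far as the arm can. A call with a gripper value outside its range is refused whole. The fingers move at their own pace and stop on an object; "force" is the grip in N (left out, the last holds). Time passes only in rows, so rows that repeat a pose let the fingers close. It gives the time, the measured TCP pose, the force, the opening and the grip force at its end, in the units of the state.
- get_obs(): the state, without advancing time (a new reading comes with each control period).
- camera(name): name is "scene" or "side" or "wrist"; returns the picture (480x640x3 uint8, blue, green, red); there is no depth.
- calibration(name): a dict with "intrinsics" (3x3 intrinsics, pixels), "extrinsics" (4x4, takes a point from world to camera coordinates). Camera axes: x right, y down, z forward; pixel columns grow to the right and rows downward; lengths in m; the calibration is good to about 2 mm. A picture is of the moment at which its call begins: read the wrist's pose just before it. calibration takes no time and is no camera call; for the wrist camera it gives the pose at the moment of the call.
- sign_off(): hands the job in; it is judged then, once.
Trained networks look in the newest picture that a camera, given by its name, has taken for a name from the list of things; names that differ only in an ending like _2 or _b are one class to them, and where a whole thing is asked for, a point or a joint stands for the part that bears it (a point fixed in the world has none). Each returns a list of dicts, best first, with "p" (0 to 1); they miss things now and then, are a little off and sometimes report something else, mostly with a low value. They report only what shows in the picture. A call takes as long as a camera call.
- masks_of(camera, label): "mask" (480x640 bool, what is visible of it) and "extent" ([centre column, centre row, width, height] in pixels, round what is visible of it).
The state is a dict: "time": time; "joint_pos": joint angles; "joint_vel": joint speeds; "joint_torque": joint torques, N m; "eef_pos": TCP position; "tool_rot": TCP orientation; "contact_force": force on the tool from outside, world axes, zero at the start; "wrist_torque": the same for the moment, N m; "grip_width": finger opening in m; "grasp_force": force on a finger pad.
Only numpy, scipy, OpenCV 4.12 (cv2) and the standard library are available. Lean on these libraries where they do the work, as an engineer would, in place of code of your own. Each camera call takes 0.05 s, during which the arm holds its last target. There are 200 camera calls.

### The job

The brass bench dog stands up where the aluminium enclosure has to go for drilling: knock it down flush with the board using the mallet, not your fingers, and put the mallet back down on the table. Then slide the enclosure into the corner of the drilling board, flat on the board with its long side tight against the long fence and its end tight against the short fence, and finish while still holding it pressed against both fences at once; do not let go. Leave the marker, the tape roll and the mug where they are.

Things in the scene. Friction and masses are not known exactly. Their poses are not given: they have to be found in the camera images.
- board: drilling board, plywood, 160 x 260 x 24 mm, screwed down (does not move), lying flat on the table. Origin: centre of its underside; its top is 24 mm above the table. Its x axis points away from the robot to the long fence, its y axis (left) to the short fence; z up. Three 18 mm dog holes lie in a row at x = +26 mm, y = +64, 0, -64 mm; the dog is in the one at y = +64 mm, the others are empty.
- long_fence: aluminium bar 16 (x) x 208 (y) x 12 mm high fixed on the far edge of the board; same axes as the board. Origin: centre of its underside, on the board's top. Its inner stop face looks to -x, 8 mm from the origin (board x = +61 mm); it spans board y = -118 to +90 mm.
- short_fence: aluminium bar 90 (x) x 16 (y) x 12 mm high fixed on the left edge of the board; same axes as the board. Origin: centre of its underside, on the board's top. Its inner stop face looks to -y, 8 mm from the origin (board y = +106 mm); it spans board x = -44 to +46 mm. Both fences' tops are 36 mm above the table.
- corner_home (a point): where the enclosure's origin is when it is home in the corner: on the board's top at board x = +31 mm, y = +50 mm.
- dog (a joint): how far the bench dog has been driven down, m: 0 to 0.003 at the start (standing 11 to 14 mm proud of the board); 0.014 = flush with the board's top. A side spring grips it: it takes about 6 N to move, and stays where it is left.
- dog_peg: the bench dog, a round brass peg 17.6 mm in diameter with a small chamfer on its top and a dark band, standing in the board's left hole. Origin on its axis, 20 mm below its top.
- dog_top (a point): centre of the dog's top face, at board x = +26 mm, y = +64 mm.
- enclosure: die-cast aluminium project box, closed and solid to the touch, 60 (x) x 112 (y) x 31 mm high, 0.17 to 0.34 kg, grey with four lid screws and three small marks on top. Origin: centre of its underside. It lies loose on the board (friction about 0.3), right of the dog, a little askew (up to 0.15 rad to the board). It can be gripped across its 60 mm from above; its upper 19 mm stand above the fences.
- mallet: soft-face mallet, 0.3 kg, standing on its red face, handle level. Head: upright cylinder 40 mm across, 64 mm tall, yellow face on top. Origin: centre of the lower (red) face; z up. The handle runs from the head along the mallet's -x axis to 150 mm from the origin, its middle 32 mm up; from 25 mm out it is 20 mm wide (y), 24 mm high wood. It balances within 12 mm of the head's axis.
- mallet_handle (a point): point in the middle of the mallet's handle, 55 mm from the head's axis, 32 mm above the lower face.
- marker: blue and white marker pen, 135 mm long, 17 mm thick, lying loose beyond the board: leave it. Origin: centre of its underside, long axis y.
- tape: roll of black tape, 57 mm across, 19 mm high, lying flat and loose beyond the board: leave it. Origin: centre of its underside.
- mug: white mug, 83 mm across without its handle, 93 mm high, standing loose to the right of the mallet: leave it. Origin: centre of its underside.

How it is judged:
By the outcome, as a careful person would: the job done as asked, in the order asked, and still so for the second after the job is handed in, while the arm keeps its last pose, push and grip.
It also fails if it takes over 58 s, if anything falls off the work surface, if the arm or the gripper's body presses on something with over 40 N, if the wrist force passes 120 N, or if a joint passes its speed limit or range.

## Working session

There is one attempt and no reset: what is moved stays moved. The work goes in short steps, Python scripts to look and compute and a tool call to move; the robot and the scene stay as the last step left them, time stands still between calls to the robot, and variables do not carry over. Pictures are saved under pics/ and viewed, at most 10 in all, crops included, and the job is handed in when it is done.

Besides the shell and the picture viewer there is one more tool, called by a JSON object that holds its "method" and its "body". arm_command: Moves the arm, as the interface text tells. Its arguments: {"type":"object","properties":{"steps":{"type":"array","items":{"type":"array","items":{"type":"number"}}},"force":{"type":"number"}},"required":["steps"]}

```bash
mkdir -p pics; ls; cat > h.py <<'E'
from station import *
import numpy as np, cv2
def ray(cal,u,v):
    K=np.array(cal["intrinsics"]);T=np.array(cal["extrinsics"])
    d=T[:3,:3].T@np.linalg.solve(K,[u,v,1]);c=-T[:3,:3].T@T[:3,3]
    return c,d
def atz(cal,u,v,z):
    c,d=ray(cal,u,v);return c+d*(z-c[2])/d[2]
def proj(cal,P):
    K=np.array(cal["intrinsics"]);T=np.array(cal["extrinsics"])
    p=(np.atleast_2d(P)@T[:3,:3].T+T[:3,3])@K.T;return p[:,:2]/p[:,2:]
E
python3 - <<'E'
from h import *
o=get_obs();print({k:np.round(v,3).tolist() for k,v in o.items()})
for n in("scene","side"):
    im=camera(n);cv2.imwrite(f"pics/{n}0.png",im);cal=calibration(n)
    print(n,np.round(np.array(cal["intrinsics"]),1).tolist(),np.round(ray(cal,320,240),3).tolist())
    for l in("board","long_fence","short_fence","dog_peg","enclosure","mallet","mug","marker","tape"):
        r=masks_of(n,l)
        for q in r[:2]:
            print(l,round(q["p"],2),np.round(q["extent"]).tolist(), cv2.boxPoints(cv2.minAreaRect(np.argwhere(q["mask"])[:,::-1].astype(np.float32))).round().tolist())
E
```

```text
pics
{'time': 0.0, 'joint_pos': [1.154, 0.241, 0.004, 1.335, 0.0, 1.571], 'joint_vel': [0.0, -0.0, 0.0, 0.001, -0.001, -0.001], 'joint_torque': [-0.001, -37.232, 25.241, 0.017, -0.0, -0.0], 'eef_pos': [0.202, 0.457, 0.247], 'tool_rot': [[-0.914, 0.405, -0.001], [0.405, 0.914, -0.002], [0.0, -0.002, -1.0]], 'contact_force': [-0.458, -0.832, 0.145], 'wrist_torque': [0.024, -0.003, -0.011], 'grasp_force': 0.0, 'grip_width': 0.085}
scene [[614.6, 0.0, 321.0], [0.0, 614.6, 234.6], [0.0, 0.0, 1.0]] [[-0.307, -0.85, 0.659], [0.648, 0.613, -0.451]]
board 0.69 [257.0, 241.0, 124.0, 58.0] [[189.0, 245.0], [207.0, 194.0], [321.0, 233.0], [304.0, 284.0]]
board 0.51 [283.0, 223.0, 64.0, 25.0] [[248.0, 215.0], [251.0, 208.0], [315.0, 232.0], [312.0, 240.0]]
long_fence 0.89 [282.0, 223.0, 67.0, 25.0] [[248.0, 216.0], [250.0, 208.0], [315.0, 232.0], [312.0, 239.0]]
enclosure 0.93 [269.0, 239.0, 58.0, 35.0] [[240.0, 243.0], [247.0, 218.0], [298.0, 235.0], [290.0, 259.0]]
mallet 0.87 [364.0, 295.0, 50.0, 62.0] [[325.0, 277.0], [350.0, 259.0], [392.0, 321.0], [367.0, 338.0]]
mug 0.71 [464.0, 273.0, 54.
[... 734 characters left out ...]
8.0, 23.0] [[253.0, 336.0], [256.0, 325.0], [304.0, 339.0], [301.0, 350.0]]
dog_peg 0.5 [279.0, 321.0, 10.0, 15.0] [[275.0, 313.0], [283.0, 313.0], [283.0, 324.0], [275.0, 324.0]]
enclosure 0.94 [330.0, 286.0, 46.0, 46.0] [[301.0, 301.0], [322.0, 255.0], [355.0, 270.0], [333.0, 316.0]]
mallet 0.83 [404.0, 234.0, 57.0, 40.0] [[371.0, 222.0], [427.0, 213.0], [433.0, 244.0], [376.0, 254.0]]
mallet 0.64 [349.0, 194.0, 32.0, 48.0] [[330.0, 214.0], [333.0, 170.0], [366.0, 172.0], [363.0, 216.0]]
marker 0.63 [208.0, 300.0, 46.0, 36.0] [[185.0, 314.0], [224.0, 277.0], [230.0, 283.0], [190.0, 320.0]]
tape 0.68 [178.0, 335.0, 31.0, 26.0] [[161.0, 324.0], [191.0, 318.0], [196.0, 342.0], [166.0, 348.0]]
```

View pics/scene0.png

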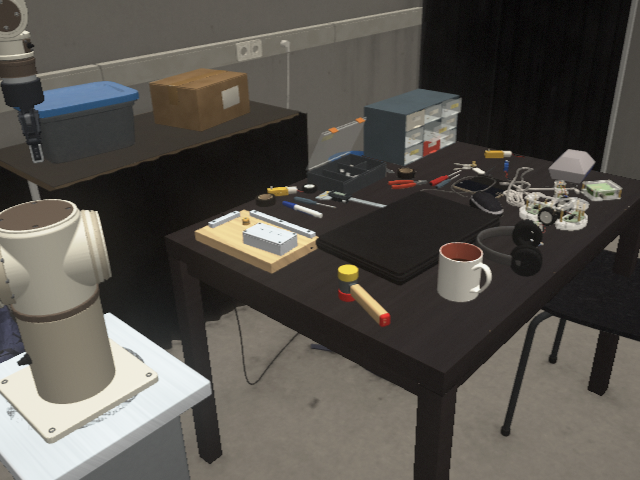

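View pics/side0.png

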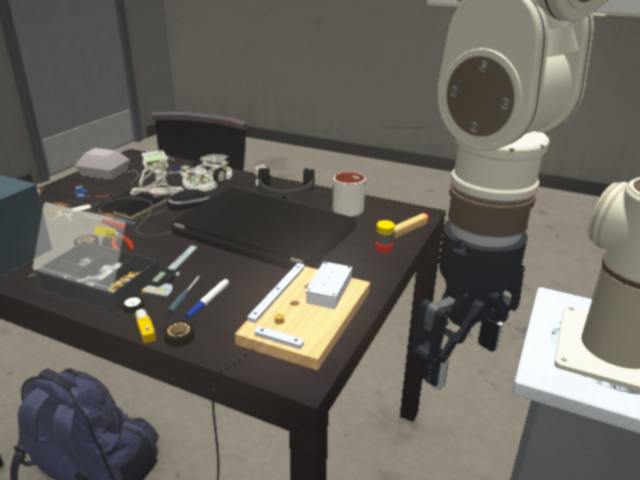

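The scene view shows the board at (257,241) with the dog at (246,221) and enclosure at (270,240). The mallet head is at (347,283), with its handle end at (385,320). The side view agrees: dog (279,320), enclosure (330,286), mallet head (385,236).

```bash
python3 - <<'E'
from h import *
s=calibration("scene");d=calibration("side");w=calibration("wrist")
print("dog",atz(s,246,217,.036),atz(d,279,315,.036))
print("encl",atz(s,270,233,.055),atz(d,332,275,.055))
print("mallet top",atz(s,347,270,.064),atz(d,385,226,.064))
print("handle end",atz(s,384,319,.032),atz(d,427,218,.032))
print("mug",atz(s,461,292,.0),"marker",atz(s,301,208,.008),"tape",atz(s,265,200,.01))
print("LF",atz(s,251,212,.036),atz(s,312,235,.036),atz(d,301,266,.036),atz(d,252,318,.036))
c,r=ray(w,320,240);print("wrist",c,r,np.array(w["intrinsics"])[0,0])
o=get_obs();R=np.array(o["tool_rot"]);print("cam in tool",R.T@(c-o["eef_pos"]),R.T@r, R.T@np.array(w["extrinsics"])[:3,:3].T)
E
```

```text
dog [0.56332437 0.21968584 0.036     ] [0.56034223 0.21414852 0.036     ]
encl [0.5141139  0.07991507 0.055     ] [0.51821972 0.07346508 0.055     ]
mallet top [ 0.48561689 -0.17041117  0.064     ] [ 0.49072102 -0.15865224  0.064     ]
handle end [ 0.43601666 -0.2993024   0.032     ] [ 0.43184649 -0.307261    0.032     ]
mug [ 0.6501296  -0.33046638  0.        ] marker [0.73236797 0.19834383 0.008     ] tape [0.70570444 0.3080253  0.01      ]
LF [0.59108728 0.23264048 0.036     ] [0.59432911 0.0272313  0.036     ] [0.60253111 0.04211571 0.036     ] [0.59946865 0.24397566 0.036     ]
wrist [0.13460639 0.48732818 0.37447165] [ 0.27890174 -0.09539607 -0.95588988] 394.93766878808776
cam in tool [ 7.42071551e-02  1.07030774e-04 -1.26145424e-01] [-0.29365758  0.02567393  0.95588604] [[ 7.74910828e-04 -9.57167479e-01 -2.89533791e-01]
 [ 9.99999052e-01  4.12067093e-04  1.31415705e-03]
 [-1.13856104e-03 -2.89534535e-01  9.57166891e-01]]
```

{"method": "arm_command", "body": {"steps": [[-410,-187,-20,0,0,-93,1],[-410,-187,-20,0,0,-93,1],[-410,-187,-20,0,0,-93,1],[-410,-187,-20,0,0,-93,1],[-410,-187,-20,0,0,-93,1],[-410,-187,-20,0,0,-93,1],[-410,-187,-20,0,0,-93,1],[-410,-187,-20,0,0,-93,1],[-410,-187,-20,0,0,-93,1],[-410,-187,-20,0,0,-93,1],[-410,-187,-20,0,0,-93,1],[-410,-187,-20,0,0,-93,1],[-410,-187,-20,0,0,-93,1],[-410,-187,-20,0,0,-93,1]]}}

```text
time: 2.75
eef_pos: [0.5015, 0.1205, 0.2684]
tool_rot: [[-0.356, -0.934, 0.0], [-0.934, 0.356, 0.0], [-0.0, -0.0, -1.0]]
contact_force: [-0.3, -0.3, -0.4]
grip_width: 0.0854
grasp_force: 0.0
```

```bash
python3 - <<'E'
from h import *
o=get_obs();print(o["time"],np.round(o["eef_pos"],4),np.round(o["joint_pos"],2),np.round(o["tool_rot"],3).tolist())
w=calibration("wrist");im=camera("wrist");cv2.imwrite("pics/w1.png",im)
np.savez("w1.npz",K=w["intrinsics"],T=w["extrinsics"])
for l in("board","long_fence","short_fence","dog_peg","enclosure","mallet"):
    for q in masks_of("wrist",l)[:2]:
        b=cv2.boxPoints(cv2.minAreaRect(np.argwhere(q["mask"])[:,::-1].astype(np.float32)))
        z=dict(board=.024,enclosure=.055,mallet=.064).get(l,.036)
        print(l,round(q["p"],2),b.round().tolist(),[atz(w,*x,z)[:2].round(4).tolist() for x in b])
E
```

```text
2.75 [0.5015 0.1205 0.2684] [ 0.24  0.26  0.09  1.39  0.   -0.97] [[-0.356, -0.934, 0.0], [-0.934, 0.356, 0.0], [-0.0, -0.0, -1.0]]
board 0.69 [[153.0, 143.0], [317.0, 77.0], [415.0, 322.0], [251.0, 387.0]] [[0.617, 0.0205], [0.4574, 0.0216], [0.4453, 0.2813], [0.638, 0.2948]]
long_fence 0.98 [[159.0, 160.0], [178.0, 151.0], [274.0, 340.0], [256.0, 350.0]] [[0.6145, 0.037], [0.5951, 0.0354], [0.5874, 0.2429], [0.6098, 0.2463]]
short_fence 0.77 [[289.0, 346.0], [370.0, 318.0], [376.0, 335.0], [295.0, 364.0]] [[0.5762, 0.2546], [0.4874, 0.2533], [0.4878, 0.2747], [0.5779, 0.2765]]
dog_peg 0.67 [[283.0, 298.0], [300.0, 298.0], [300.0, 318.0], [283.0, 318.0]] [[0.5611, 0.2018], [0.5453, 0.2078], [0.5534, 0.2285], [0.5694, 0.2224]]
enclosure 0.66 [[214.0, 134.0], [278.0, 100.0], [341.0, 217.0], [277.0, 252.0]] [[0.5541, 0.0351], [0.4942, 0.0291], [0.4795, 0.1397], [0.5445, 0.1491]]
```

View pics/w1.png

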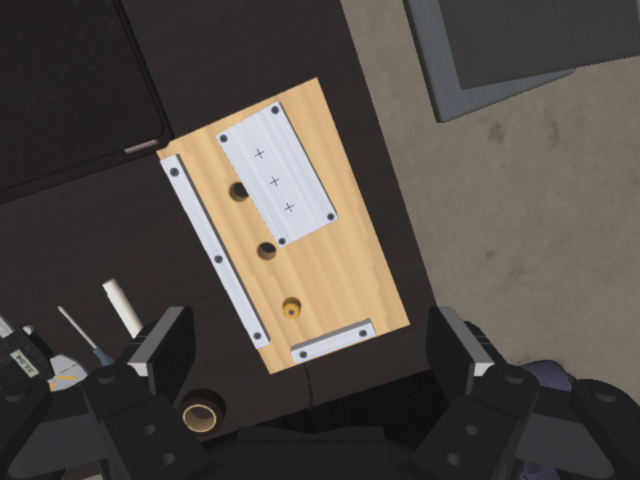

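The wrist view shows board corners at about (317,77), (157,152), (409,324) and (271,374). The holes are at (238,191) and (267,251), the dog top at (291,308), and the enclosure lid screws at (223,139), (275,110), (331,216) and (282,241). I'll fit the poses, then go over to the mallet.

```bash
cat > fit.py <<'E'
from h import *
from scipy.optimize import least_squares
z=np.load("w1.npz");w={"intrinsics":z["K"],"extrinsics":z["T"]}
uv=np.array([[317,77],[157,152],[409,324],[271,374],[239,191],[267,251],[291,308]],float)
P=np.array([[-80,-130,24],[80,-130,24],[-80,130,24],[80,130,24],[26,-64,23],[26,0,23],[26,64,36]])/1e3
def X(p,P):
    c,s=np.cos(p[2]),np.sin(p[2]);return np.c_[p[0]+c*P[:,0]-s*P[:,1],p[1]+s*P[:,0]+c*P[:,1],P[:,2]]
f=lambda p:(proj(w,X(p,P))-uv).ravel()
r=least_squares(f,[.535,.15,0],loss="soft_l1");print("board",r.x,f(r.x).round(1));b=r.x
print("dog",X(b,np.array([[.026,.064,.036]])),"home",X(b,np.array([[.031,.05,.024]])))
c=[[223,139],[275,110],[331,216],[282,241]]
q=np.array([atz(w,*x,.055)[:2] for x in c]);m=q.mean(0);d=(q[2]+q[3]-q[0]-q[1])/2
print("encl",m,"yaw",np.arctan2(-d[0],d[1]),np.linalg.norm(d),"in board")
cr=np.array([[np.cos(b[2]),np.sin(b[2])],[-np.sin(b[2]),np.cos(b[2])]])@(m-b[:2]);print(cr)
E
python3 fit.py
```

```text
board [0.53405135 0.15364266 0.02533475] [-0.1  0.2 -1.8 -3.7  0.8 -0.2 -0.6 -0.7  0.4  1.  -0.   0.1  0.6  3.1]
dog [[0.55842176 0.21828076 0.036     ]] home [[0.5637748  0.20441191 0.024     ]]
encl [0.51805165 0.08838634] yaw 0.12421131667605213 0.10087272162963144 in board
[-0.01764764 -0.06483008]
```

{"method": "arm_command", "body": {"steps": [[270,-110,-10,0,0,0,1],[270,-110,-10,0,0,0,1],[270,-110,-10,0,0,0,1],[270,-110,-10,0,0,0,1],[270,-110,-10,0,0,0,1],[270,-110,-10,0,0,0,1],[270,-110,-10,0,0,0,1],[270,-110,-10,0,0,0,1],[270,-110,-10,0,0,0,1]]}}

```text
time: 4.22
eef_pos: [0.5083, -0.1701, 0.2784]
tool_rot: [[-0.355, -0.935, 0.0], [-0.935, 0.355, 0.0], [-0.0, -0.0, -1.0]]
contact_force: [-0.4, -0.1, -0.9]
grip_width: 0.0856
grasp_force: 0.0
```

```bash
python3 - <<'E'
from h import *
o=get_obs();print(o["time"],np.round(o["eef_pos"],4),np.round(o["joint_pos"],2),np.round(o["tool_rot"],3).tolist())
w=calibration("wrist");im=camera("wrist");cv2.imwrite("pics/w2.png",im)
np.savez("w2.npz",K=w["intrinsics"],T=w["extrinsics"])
for q in masks_of("wrist","mallet")[:2]: print(q["p"],cv2.boxPoints(cv2.minAreaRect(np.argwhere(q["mask"])[:,::-1].astype(np.float32))).round().tolist())
E
```

```text
4.225 [ 0.5083 -0.1701  0.2784] [-0.32  0.3   0.17  1.43  0.   -1.53] [[-0.355, -0.935, 0.0], [-0.935, 0.355, 0.0], [-0.0, -0.0, -1.0]]
0.86 [[307.0, 225.0], [307.0, 21.0], [350.0, 21.0], [350.0, 225.0]]
```

View pics/w2.png

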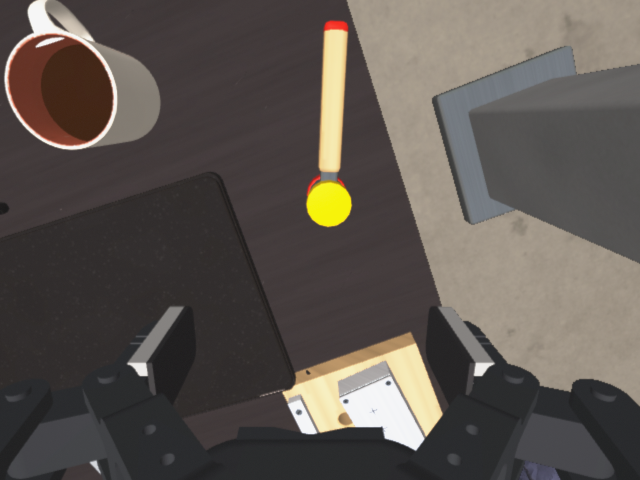

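The mallet's yellow face is centred at (328,204), its handle runs from (330,170) to (336,26), and the mug is well to the left.

```bash
python3 - <<'E'
from h import *
z=np.load("w2.npz");w={"intrinsics":z["K"],"extrinsics":z["T"]}
t=atz(w,328.5,204,.064);e=atz(w,336.5,24,.044);n=atz(w,330,168,.044)
print(t,e,n);d=(t-e)[:2];d2=(n-e)[:2];print(np.linalg.norm(d),np.degrees([np.arctan2(*d[::-1]),np.arctan2(*d2[::-1])]))
u=d/np.linalg.norm(d);g=t[:2]-.055*u;print("grasp",g)
o=get_obs();R=np.array(o["tool_rot"]);p=np.array(o["eef_pos"])
print("shift to TCP z .034:",R.T@(np.r_[g,.034]-p)*1e3,"tool y yaw",np.degrees(np.arctan2(R[1,1],R[0,1])))
E
```

```text
[ 0.49243336 -0.16590225  0.064     ] [ 0.43567818 -0.30044608  0.044     ] [ 0.48046841 -0.19234067  0.044     ]
0.14602462957854587 [67.12832226 67.49479441]
grasp [ 0.47105659 -0.21657802]
shift to TCP z .034: [ 56.44209507  18.4208107  244.41856033] tool y yaw 159.21074628393387
```

{"method": "arm_command", "body": {"steps": [[56,18,60,0,0,2,1],[56,18,120,0,0,2,1],[56,18,170,0,0,2,1],[56,18,210,0,0,2,1],[56,18,230,0,0,2,1],[56,18,244,0,0,2,1],[56,18,244,0,0,2,1],[56,18,244,0,0,2,0],[56,18,244,0,0,2,0],[56,18,244,0,0,2,0],[56,18,244,0,0,2,0],[56,18,244,0,0,2,0],[56,18,244,0,0,2,0],[56,18,244,0,0,2,0]], "force": 100}}

```text
time: 6.08
eef_pos: [0.4716, -0.2173, 0.035]
tool_rot: [[-0.389, -0.921, 0.001], [-0.921, 0.389, -0.0], [0.0, -0.001, -1.0]]
contact_force: [-1.9, -0.8, 5.4]
grip_width: 0.0183
grasp_force: 97.5
```

{"method": "arm_command", "body": {"steps": [[0,0,-20,0,0,0,0],[0,0,-60,0,0,0,0],[0,0,-100,0,0,2,0],[-10,4,-120,0,0,5,0],[-35,12,-125,0,0,10,0],[-75,25,-125,0,0,16,0],[-120,41,-125,0,0,22,0],[-165,56,-125,0,0,29,0],[-210,71,-125,0,0,36,0],[-255,87,-125,0,0,43,0],[-300,102,-125,0,0,50,0],[-345,117,-125,0,0,57,0],[-380,129,-125,0,0,62,0],[-403,137,-125,0,0,65,0],[-412,140,-125,0,0,66,0],[-412,140,-125,0,0,66,0],[-412,140,-125,0,0,66,0]]}}

```text
time: 8.2
eef_pos: [0.5023, 0.2157, 0.159]
tool_rot: [[-1.0, -0.019, -0.001], [-0.019, 1.0, -0.001], [0.001, -0.001, -1.0]]
contact_force: [1.2, -0.1, -2.4]
grip_width: 0.0183
grasp_force: 98.2
```

```bash
python3 - <<'E'
from h import *
print(get_obs()["contact_force"])
a=camera("side");b=camera("scene");w=camera("wrist")
h=lambda i,r,c:cv2.resize(i[r:r+150,c:c+200],(400,300),interpolation=cv2.INTER_CUBIC)
cv2.imwrite("pics/m1.png",np.vstack([np.hstack([h(a,220,190),h(b,140,170)]),np.hstack([cv2.resize(w,(400,300)),h(w,60,220)])]))
E
```

```text
[ 1.20665861 -0.0596596  -2.43621585]
```

View pics/m1.png

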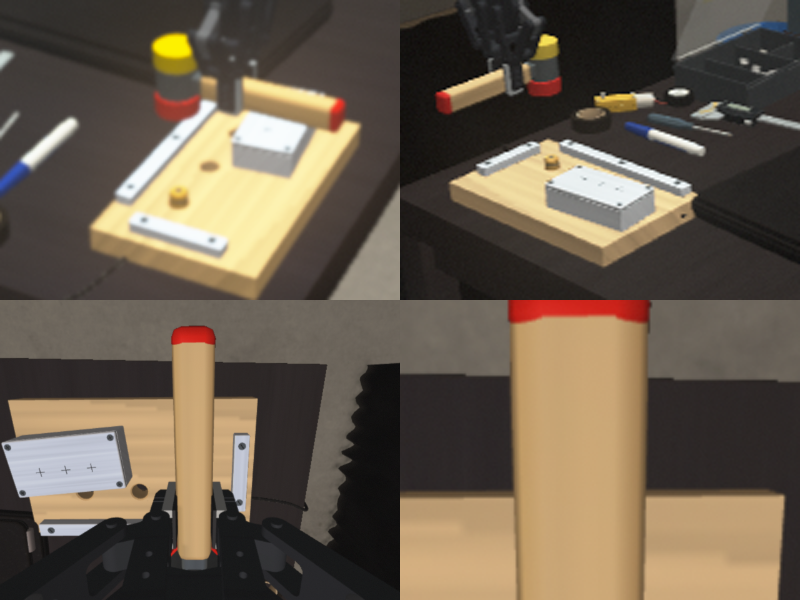

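The side view (top left) and scene view (top right) show the mallet held level, and the dog below it is clear of both fences. I'll drive it down now.

{"method": "arm_command", "body": {"steps": [[0,0,25,0,0,0,0],[0,0,50,0,0,0,0],[0,0,68,0,0,0,0],[0,0,80,0,0,0,0],[0,0,88,0,0,0,0],[0,0,94,0,0,0,0],[0,0,98,0,0,0,0],[0,0,100,0,0,0,0],[0,0,100,0,0,0,0],[0,0,100,0,0,0,0]], "force": 110}}

```text
time: 9.6
eef_pos: [0.5031, 0.2171, 0.0594]
tool_rot: [[-1.0, -0.02, 0.001], [-0.02, 1.0, 0.0], [-0.001, 0.0, -1.0]]
contact_force: [-1.8, -1.6, 0.6]
grip_width: 0.0178
grasp_force: 109.4
```

{"method": "arm_command", "body": {"steps": [[0,0,1,0,0,0,0],[0,0,2,0,0,0,0],[0,0,2,0,0,0,0]]}}

```text
time: 9.98
eef_pos: [0.503, 0.2171, 0.059]
tool_rot: [[-1.0, -0.02, 0.002], [-0.02, 1.0, 0.001], [-0.002, 0.001, -1.0]]
contact_force: [-5.1, -2.5, 10.0]
grip_width: 0.0183
grasp_force: 110.7
```

```bash
python3 - <<'E'
from h import *
o=get_obs();print(o["contact_force"],o["wrist_torque"],o["eef_pos"])
E
```

```text
[-5.09887938 -2.54225009  9.98187005] [-0.65058997  0.78717299 -0.09851218] [0.50296167 0.21713273 0.05896049]
```

{"method": "arm_command", "body": {"steps": [[0,0,2,0,0,0,0],[0,0,2,0,0,0,0],[0,0,-20,0,0,0,0],[0,0,-60,0,0,0,0],[0,0,-100,0,0,0,0],[40,0,-110,0,0,0,0],[80,-20,-110,0,0,0,0],[100,-60,-110,0,0,0,0],[100,-90,-110,0,0,0,0],[100,-100,-110,0,0,0,0],[100,-100,-110,0,0,0,0]]}}

```text
time: 11.35
eef_pos: [0.4051, 0.115, 0.1673]
tool_rot: [[-1.0, -0.018, 0.001], [-0.018, 1.0, 0.001], [-0.001, 0.001, -1.0]]
contact_force: [-0.0, 0.7, -3.0]
grip_width: 0.0182
grasp_force: 108.8
```

```bash
python3 - <<'E'
from h import *
a=camera("side");b=camera("scene")
h=lambda i,r,c:cv2.resize(i[r:r+75,c:c+100],(400,300),interpolation=cv2.INTER_CUBIC)
cv2.imwrite("pics/m2.png",np.hstack([h(a,275,230),h(b,190,200)]))
for n in("side","scene"): print(n,[(q["p"],q["extent"],) for q in masks_of(n,"dog_peg")])
E
```

```text
side []
scene [(0.74, [462.6, 272.6, 50.0, 58.3])]
```

View pics/m2.png

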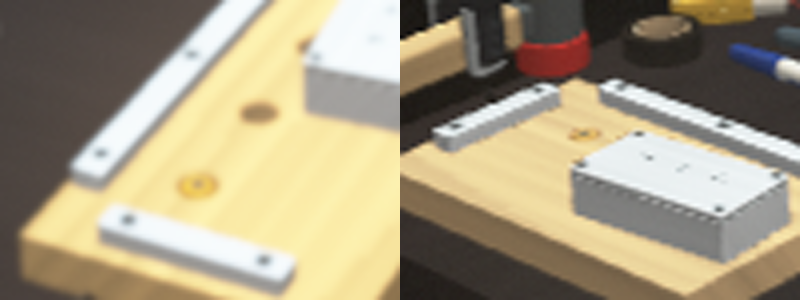

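The dog is flush in both views. Next I'll return the mallet to its place.

{"method": "arm_command", "body": {"steps": [[-5,-25,0,0,0,-5,0],[-13,-70,0,0,0,-13,0],[-22,-120,0,0,0,-22,0],[-31,-170,0,0,0,-32,0],[-40,-220,0,0,0,-42,0],[-49,-270,0,0,0,-52,0],[-57,-310,0,0,0,-60,0],[-60,-333,20,0,0,-66,0],[-60,-333,60,0,0,-66,0],[-60,-333,90,0,0,-66,0],[-60,-333,110,0,0,-66,0],[-60,-333,122,0,0,-66,0],[-60,-333,128,0,0,-66,0],[-60,-333,131,0,0,-66,0],[-60,-333,132,0,0,-66,0],[-60,-333,132,0,0,-66,0]]}}

```text
time: 13.55
eef_pos: [0.4715, -0.217, 0.0359]
tool_rot: [[-0.389, -0.921, 0.001], [-0.921, 0.389, -0.001], [0.0, -0.001, -1.0]]
contact_force: [-0.2, -0.1, -2.8]
grip_width: 0.0181
grasp_force: 108.8
```

{"method": "arm_command", "body": {"steps": [[0,0,1,0,0,0,0],[0,0,1,0,0,0,0],[0,0,1.5,0,0,0,0],[0,0,1.5,0,0,0,0]]}}

```text
time: 14.05
eef_pos: [0.4715, -0.2173, 0.035]
tool_rot: [[-0.389, -0.921, 0.001], [-0.921, 0.389, -0.001], [0.0, -0.002, -1.0]]
contact_force: [-2.3, -0.2, 6.5]
grip_width: 0.0184
grasp_force: 110.3
```

{"method": "arm_command", "body": {"steps": [[0,0,0,0,0,0,0.6],[0,0,0,0,0,0,1],[0,0,0,0,0,0,1],[0,0,0,0,0,0,1],[0,0,-20,0,0,0,1],[0,0,-60,0,0,0,1],[0,0,-110,0,0,0,1],[-30,8,-155,0,0,-5,1],[-85,22,-175,0,0,-10,1],[-140,36,-185,0,0,-15,1],[-190,49,-185,0,0,-20,1],[-230,59,-185,0,0,-25,1],[-255,65,-185,0,0,-30,1],[-260,66,-185,0,0,-30,1],[-260,66,-185,0,0,-30,1]], "force": 40}}

```text
time: 15.92
eef_pos: [0.5112, 0.0482, 0.2186]
tool_rot: [[0.123, -0.992, -0.0], [-0.992, -0.123, -0.0], [0.0, 0.0, -1.0]]
contact_force: [0.2, -0.9, 0.0]
grip_width: 0.0852
grasp_force: 0.0
```

```bash
python3 - <<'E'
from h import *
o=get_obs();print(o["time"],np.round(o["eef_pos"],4),np.round(o["joint_pos"],2),np.round(o["tool_rot"],3).tolist())
w=calibration("wrist");im=camera("wrist");sc=camera("scene")
np.savez("w3.npz",K=w["intrinsics"],T=w["extrinsics"],R=o["tool_rot"],p=o["eef_pos"])
h=lambda i,r,c:cv2.resize(i[r:r+90,c:c+120],(240,180))
im2=im.copy();im2[300:480,200:440]=h(sc,250,290)
cv2.imwrite("pics/w3.png",im2)
E
```

```text
15.925 [0.5112 0.0482 0.2186] [ 0.09  0.28 -0.02  1.27 -0.   -1.6 ] [[0.123, -0.992, -0.0], [-0.992, -0.123, -0.0], [0.0, 0.0, -1.0]]
```

View pics/w3.png

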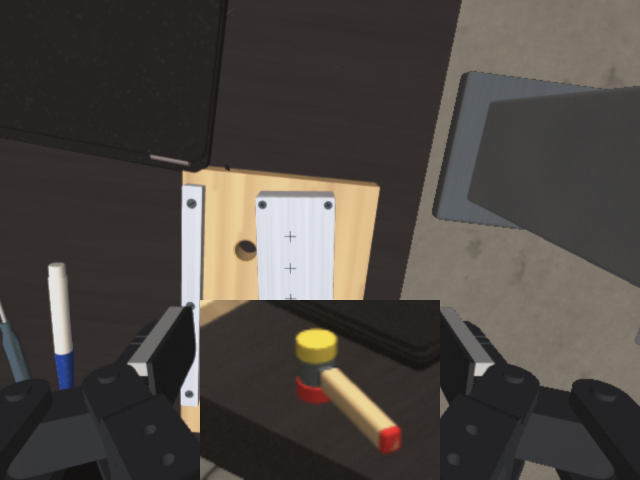

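The mallet stands upright on its red face with the handle level (inset). The enclosure's near screws are at (263,205) and (328,205), and its sides are vertical in the picture, so the gripper is aligned with it.

```bash
python3 - <<'E'
from h import *
z=np.load("w3.npz");w={"intrinsics":z["K"],"extrinsics":z["T"]};R=z["R"];p=z["p"]
a=atz(w,263,205,.055);b=atz(w,328.5,205,.055);print(a,b,np.linalg.norm(a-b),"angle of a-b",np.arctan2((a-b)[1],(a-b)[0]))
for yaw in(.124,np.arctan2((a-b)[1],(a-b)[0])):
    c=(a+b)/2+.0504*np.array([-np.sin(yaw),np.cos(yaw),0]);print(yaw,c)
for e in([.518,.0884],[c[0],c[1]]):print(R.T@(np.r_[e,.054]-p)*1e3)
print([atz(w,290,v,.055) for v in(237,268,298)])
l=atz(w,257.5,270,.055);r=atz(w,334,270,.055);print("edges",l,r,(l+r)/2)
E
```

```text
[0.54751442 0.04103799 0.055     ] [0.49892872 0.0349537  0.055     ] 0.048965183730170926 angle of a-b 0.12457941986676695
0.124 [0.51698797 0.08800886 0.055     ]
0.12457941986676695 [0.516959   0.08800524 0.055     ]
[-39.10891675 -11.78381364 164.59246567]
[-38.84561675 -10.70205776 164.5931011 ]
[array([0.52475636, 0.06334769, 0.055     ]), array([0.52198213, 0.08857558, 0.055     ]), array([0.51916612, 0.11418337, 0.055     ])]
edges [0.54713589 0.09342107 0.055     ] [0.48749998 0.08594632 0.055     ] [0.51731794 0.0896837  0.055     ]
```

{"method": "arm_command", "body": {"steps": [[-20,-5,40,0,0,0,1],[-39,-11,85,0,0,0,1],[-39,-11,120,0,0,0,1],[-39,-11,145,0,0,0,1],[-39,-11,157,0,0,0,1],[-39,-11,161,0,0,0,1],[-39,-11,161,0,0,0,1],[-39,-11,161,0,0,0,0],[-39,-11,161,0,0,0,0],[-39,-11,161,0,0,0,0],[-39,-11,161,0,0,0,0],[-39,-11,161,0,0,0,0]], "force": 60}}

```text
time: 17.52
eef_pos: [0.5185, 0.0886, 0.0592]
tool_rot: [[0.124, -0.992, 0.003], [-0.992, -0.124, 0.0], [0.0, -0.003, -1.0]]
contact_force: [0.2, -0.4, 5.2]
grip_width: 0.0582
grasp_force: 65.3
```

```bash
python3 - <<'E'
from h import *
a=camera("side");b=camera("scene")
h=lambda i,r,c:cv2.resize(i[r:r+75,c:c+100],(400,300),interpolation=cv2.INTER_CUBIC)
cv2.imwrite("pics/m4.png",np.hstack([h(a,245,270),h(b,195,215)]))
E
```

```text
(no output)
```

View pics/m4.png

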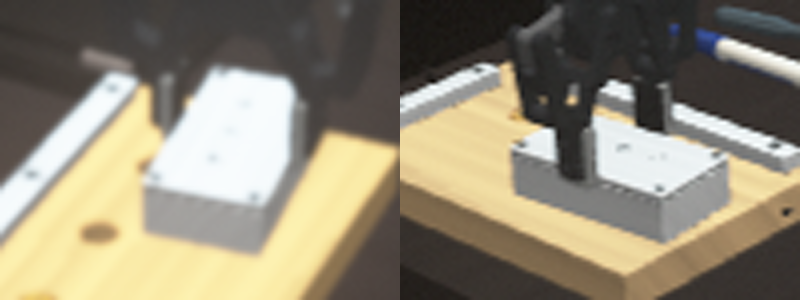

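```bash
python3 - <<'E'
from h import *
z=np.load("w3.npz");w={"intrinsics":z["K"],"extrinsics":z["T"]}
for s in([[204.5,186],[198,405]],[[182.5,186],[181,403]],[[191.5,203],[189,394]]):
    a,b=[atz(w,*x,.036) for x in s];print(a,b,np.arctan2(-(b-a)[0],(b-a)[1]))
a,b=atz(w,183,169,.024),atz(w,379,185,.024);print(a,b,np.arctan2((a-b)[1],(a-b)[0]))
z=np.load("w1.npz");w={"intrinsics":z["K"],"extrinsics":z["T"]}
for s in([[174.,172],[257,336]],[[303.5,354],[363,333]]):
    a,b=[atz(w,*x,.036) for x in s];print(a,b,np.arctan2(-(b-a)[0],(b-a)[1]))
E
```

```text
[0.59629404 0.03589062 0.036     ] [0.59261458 0.24302254 0.036     ] 0.01776199606371715
[0.61344531 0.03803791 0.036     ] [0.60848037 0.24275945 0.036     ] 0.02424742795960323
[0.6059161  0.05078504 0.036     ] [0.60141711 0.23181717 0.036     ] 0.024846787679084256
[0.61711244 0.02659966 0.024     ] [0.45812393 0.01974009 0.024     ] 0.04311836423524043
[0.60650319 0.05131539 0.036     ] [0.60205406 0.23195179 0.036     ] 0.024625320555091628
[0.56509808 0.26863795 0.036     ] [0.49932841 0.26727356 0.036     ] 1.5915384615382602
```

{"method": "arm_command", "body": {"steps": [[0,0,-1,0,0,0,0],[0,0,-1,0,0,2,0],[0,0,-1,0,0,4,0],[0,0,-1,0,0,5.7,0],[-5,-3,-1,0,0,5.7,0],[-15,-8,-1,0,0,5.7,0],[-27,-14,-1,0,0,5.7,0],[-39,-20,-1,0,0,5.7,0],[-51,-26,-1,0,0,5.7,0],[-63,-32,-1,0,0,5.7,0],[-75,-38,-1,0,0,5.7,0],[-87,-44,-1,0,0,5.7,0],[-96,-49,-1,0,0,5.7,0],[-102,-52,-1,0,0,5.7,0],[-104,-53,-1,0,0,5.7,0],[-104,-53,-1,0,0,5.7,0]]}}

```text
time: 19.62
eef_pos: [0.5572, 0.1972, 0.0593]
tool_rot: [[0.023, -1.0, 0.0], [-1.0, -0.023, -0.002], [0.002, -0.0, -1.0]]
contact_force: [-1.1, -3.6, 7.8]
grip_width: 0.058
grasp_force: 65.4
```

{"method": "arm_command", "body": {"steps": [[0,0,-1,0,0,0,0],[0,0,-1,0,0,0,0]]}}

```text
time: 19.88
eef_pos: [0.5568, 0.1977, 0.0593]
tool_rot: [[0.024, -1.0, -0.001], [-1.0, -0.024, -0.001], [0.001, 0.001, -1.0]]
contact_force: [-0.0, -2.2, 1.6]
grip_width: 0.0579
grasp_force: 64.9
```

```bash
python3 - <<'E'
from h import *
o=get_obs();print(o["contact_force"],o["wrist_torque"])
a=camera("side");b=camera("scene")
h=lambda i,r,c:cv2.resize(i[r:r+75,c:c+100],(400,300),interpolation=cv2.INTER_CUBIC)
cv2.imwrite("pics/m5.png",np.hstack([h(a,270,240),h(b,180,195)]))
E
```

```text
[-0.03780762 -2.17339608  1.59781502] [-0.2824069  -0.1571208  -0.04938516]
```

View pics/m5.png

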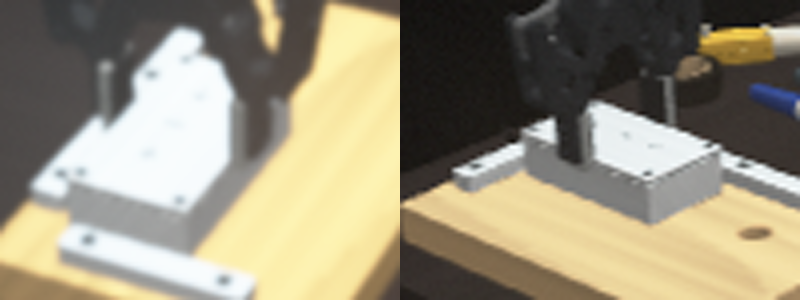

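{"method": "arm_command", "body": {"steps": [[0,-2,0,0,0,0,0],[0,-4,0,0,0,0,0],[0,-6,0,0,0,0,0],[0,-8,0,0,0,0,0],[0,-9,0,0,0,0,0],[0,-9,0,0,0,0,0]]}}

```text
time: 20.72
eef_pos: [0.5646, 0.1984, 0.0594]
tool_rot: [[0.025, -1.0, -0.003], [-1.0, -0.025, -0.0], [0.0, 0.003, -1.0]]
contact_force: [-5.0, -0.2, 1.3]
grip_width: 0.0583
grasp_force: 64.8
```

{"method": "arm_command", "body": {"steps": [[-2,-0.3,0,0,0,0,0],[-4,-0.6,0,0,0,0,0],[-6,-1,0,0,0,0,0],[-7,-1,0,0,0,0,0],[-8,-1,0,0,0,0,0],[-9,-1,0,0,0,0,0],[-9,-1,0,0,0,0,0]]}}

```text
time: 21.6
eef_pos: [0.5645, 0.2045, 0.0594]
tool_rot: [[0.024, -1.0, -0.005], [-1.0, -0.024, -0.006], [0.006, 0.005, -1.0]]
contact_force: [-7.6, -7.9, 5.1]
grip_width: 0.0583
grasp_force: 65.2
```

{"method": "arm_command", "body": {"steps": [[-0.3,-0.3,0.3,0.15,-0.2,0,0],[-0.6,-0.6,0.5,0.3,-0.4,0,0],[-0.6,-0.6,0.5,0.3,-0.4,0,0],[-0.6,-0.6,0.5,0.3,-0.4,0,0]]}}

```text
time: 22.1
eef_pos: [0.5644, 0.2044, 0.0593]
tool_rot: [[0.023, -1.0, -0.001], [-1.0, -0.023, 0.0], [-0.0, 0.001, -1.0]]
contact_force: [-9.9, -8.9, 10.0]
grip_width: 0.0583
grasp_force: 65.6
```

```bash
python3 - <<'E'
from h import *
o=get_obs();print(o["contact_force"],o["wrist_torque"],o["eef_pos"])
a=camera("side");b=camera("scene")
h=lambda i,r,c:cv2.resize(i[r:r+75,c:c+100],(400,300),interpolation=cv2.INTER_CUBIC)
g=lambda i,r,c:cv2.resize(i[r:r+150,c:c+200],(400,300),interpolation=cv2.INTER_CUBIC)
cv2.imwrite("pics/m6.png",np.vstack([np.hstack([h(a,275,235),h(b,180,195)]),np.hstack([g(a,190,150),g(b,190,290)])]))
E
```

```text
[-9.88071654 -8.89940518  9.95630281] [-1.86082332  2.04519985  0.2033607 ] [0.56440306 0.20442055 0.05926152]
```

View pics/m6.png

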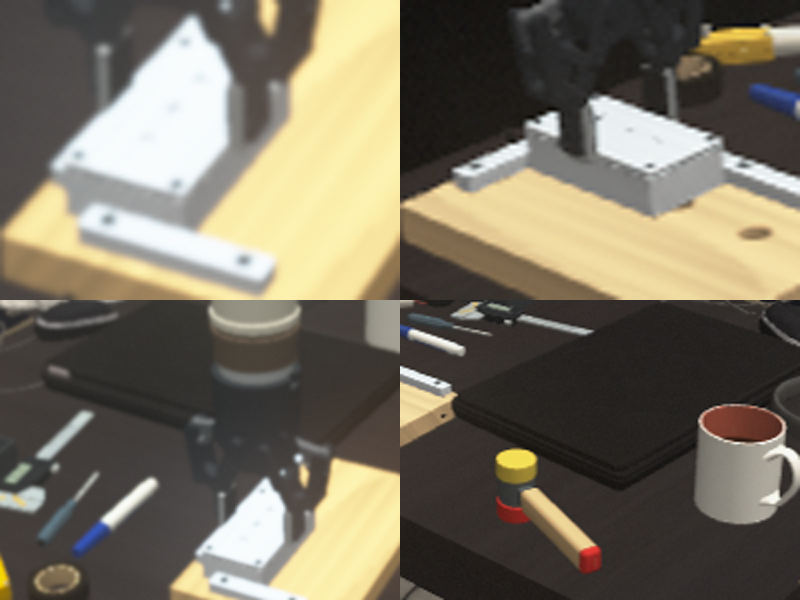

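The enclosure sits flat in the corner and is pressed against both fences with about 9–10 N on each. The mallet is standing on the table, and the marker, tape and mug haven't been moved.

```bash
python3 -c "
from station import *
print(sign_off())"
```

```text
the job is handed in; nothing more can be done
None
```

The job is handed in: the mallet drove the dog flush and is back standing on the table, and the gripper is holding the enclosure flat in the corner, pressed at about 9–10 N against each fence, with the marker, tape and mug left alone.

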